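# Axle run-out test at a repair cafe

## Robot

A 6-joint arm with a two-finger parallel gripper is mounted at the origin on the work surface. World frame = base frame: x ahead of the robot, y to its left, z up, the work surface at z = 0. Lengths are in m, angles in rad, forces in N, time in s.
With the tool pointing down it reaches from about 0.375 to 0.9 m from the base axis. Payload 3.1 kg.
Tool frame: the origin (TCP) lies midway between the tips of the shut fingers; the grasp point (between the pads) lies 19 mm behind it; y points along the fingers, x is the direction in which the jaws open and shut, and the axes are right-handed (so a half turn about y gives the same grasp; the last joint's range is limited). The gripper opens to 87 mm and grips with 3 to 60 N. Pads are 19 mm wide; open, the fingers measure 117 mm over their backs; the gripper's body (75 mm by 190 mm) begins 51 mm behind the grasp point.
Start: joints at [1.006, 0.527, 1.433, -0, 1.181, -0.178], TCP at [0.235, 0.579, 0.223] pointing down, gripper open.
Joint ranges: [-3.08, 3.08], [-0.75, 2.2], [0.22, 2.44], [-1.43, 4.57], [0, 2.65], [-2.85, 2.85]. Speed limits (rad/s): [2.79, 2.79, 3.14, 3.14, 3.14, 3.14].

## Interface

Orientations are given as a unit quaternion [x, y, z, w].
In Python, from rig import * gives the robot as it stands.
- The arm moves only by the tool jog_arm, never from a script. Its argument "series" is a list of rows, each a list of 7 numbers: the shift along the tool's x, y, z in mm, then the turn, a rotation vector about the tool's x, y, z in rad, then the gripper's target within -1 to 1 (shut at 1, half-way at 0, fully open at -1). A call has 1 to 20 rows; each row is the pose to reach, as a shift and turn from the pose commanded when the call began, along the tool's axes at that moment; what a row does not reach only later rows make up. A row lasts 1/8 s, in which the tool goes at most 62.5 mm and 10.7 degrees, less where a joint would pass 70% of its speed; a pose out of reach is approached as far as the arm can. A call with a gripper value outside its range is refused whole. The fingers move at their own pace and stop on an object; "grip_force" is the grip in N (left out, the last holds). Time passes only in rows, so rows that repeat a pose let the fingers close. It gives the time, the measured TCP pose, the force and the opening at its end, in the units of the state.
- get_obs(): the state, without advancing time (a new reading comes with each control period).
- camera(name): name is "scene" or "top" or "wrist"; returns a dict with "img" (384x512x3 uint8, red, green, blue), "depth" (384x512 float32, m along the optical axis (not along the pixel's ray), 0 where there is no reading), "camera_matrix" (3x3 intrinsics, pixels), "rvec" (rotation vector, rad) and "tvec" (3), from world to camera coordinates, as OpenCV has them. Camera axes: x right, y down, z forward; pixel columns grow to the right and rows downward; lengths in m; the calibration is good to about 2 mm. A picture is of the moment at which its call begins.
- hand_in(): hands the job in, once; it reports no verdict.
The state is a dict: "time": time; "q": joint angles; "joint_velocities": joint speeds; "joint_torque": joint torques, N m; "position": TCP position; "tool_rot": TCP orientation; "ft_force": force on the tool from outside, world axes, zero at the start; "moment": the same for the moment, N m; "grip_width": finger opening in m.
Only numpy, scipy, OpenCV 4.12 (cv2) and the standard library are available. Lean on these libraries where they do the work, as an engineer would, in place of code of your own. Each camera call takes 0.05 s, during which the arm holds its last target.

## Task

Take the steel axle with the stepped ends out of the plywood storage cradle and lower it gently, without dropping it, into the two V rests of the grey axle tester, between its end cheeks, and let go. Then switch the tester on: press the long bar along its front down at its middle until it is fully down, keeping its two ends level as it goes (it stays down by itself). Leave the other round stock and everything else on the bench where it is.

Things in the scene. Friction and masses are not known exactly. Their poses are not given: they have to be found in the camera images.
- axle: The axle: bright steel round bar 150 mm long, 0.3 to 0.5 kg: a 22 mm diameter shaft 120 mm long with a thinner stub, 14 mm diameter and 15 mm long, on each end. Origin at its middle on the centre line; its x axis runs along it (either way round will do; y and z turn as it rolls). Starts lying in any of the cradle's three lanes, centre line 56 mm above the table.
- rod: Plain thin steel rod, 14 mm diameter, 150 mm long, no steps; lies in another lane of the cradle. Leave it. Origin at its middle, x along it.
- roller: Plain fat steel roller, 32 mm diameter, 120 mm long, no steps; lies in another lane of the cradle. Leave it. Origin at its middle, x along it.
- cradle: Storage cradle, fixed: plywood base 130 (x) x 200 (y) x 12 mm high with two rows of grey 90 degree V notches at x = +-45 mm (10 mm thick). Three lanes along its x, at y = -62, 0, +62 mm. V bottoms 40 mm, tops 58 mm above the table. Between the rows (80 mm clear) fingers can reach round a piece. Origin: centre of underside. Turned up to 0.35 rad.
- tester: Axle tester, fixed: low grey base with a black top, 200 (x, -105 to +95) x 260 (y) x 30 mm high, its front (-x side) with the long bar. Two grey 90 degree V rests (10 mm thick, V bottoms 54, tops 73 mm above the table) at x = +45, y = +-45 mm. End cheeks: inner faces y = +-89 mm, 40 mm wide in x, tops 88 mm up. Origin: centre of underside. Left or right of the cradle, turned up to 0.35 rad.
- rest_mid (a point): Where the middle of the axle must lie when seated in the tester's V rests: tester x = +45 mm, y = 0, 70 mm above the table; its y axis is the direction along which the axle lies.
- bar_mid (a point): Middle of the top face of the tester's long bar: an aluminium flat bar with black end caps, 28 mm wide, 12 mm thick and 250 mm long (along the tester's y), nothing else above it. It moves with the bar. With the bar up it lies at tester x = -85 mm, 73 mm above the table.
- bar_press (a joint): Press of the long bar, rad: it swings down about a hinge line parallel to it, 65 mm behind it (tester x = -20 mm, 55 mm above the table). 0 = fully up, 0.30 = fully down on its stop (about 19 mm lower). Starts between 0 and 0.06. It takes about 7 N all the way and stays where it is left.
- bar_skew (a joint): See-saw tilt of the bar about a fore-and-aft axis through its middle, rad; 0 = ends level. A spring of 6 N m/rad and a little friction (0.08 N m) keep it level; pressed 40 mm off the middle with 8 N it tilts by 0.04 rad (10 mm between its ends), and pushing harder on the stop tilts it more.
- can: Tall metal can, 56 mm diameter, 190 mm high, standing beside the tester. Leave it. Origin at the centre of its underside.
- bottle: Tall white bottle, 54 mm diameter, 170 mm high, standing beside the tester. Leave it. Origin at the centre of its underside.
- jar: Glass jar with a steel lid, 60 mm diameter, 75 mm high, standing in front of the tester's bar. Leave it. Origin at the centre of its underside.
- mug: White mug, 76 mm diameter, 90 mm high, standing behind the cradle. Leave it. Origin at the centre of its underside.
- tape: Black roll of tape, 90 mm diameter, 24 mm high, lying behind the cradle. Leave it. Origin at the centre of its underside.
- screwdriver: Screwdriver, 160 mm long, lying on the table between the cradle and the tester. Leave it. Its x axis runs along it.
- wheel: Rubber-tyred hub wheel, 164 mm diameter, lying flat, 86 mm high with its stub; at the back. Leave it. Origin at the centre of its underside.
There are look-alikes about, which are no part of the job. What is shaped like the axle but red is not meant.

How it is judged:
On the way, in this order (a step that is already met when the one before it is completed fails the run):
1. the axle lies in both V rests of the tester, released and at rest (x of axle in the frame of rest_mid between -0.005 and 0.005 m and y of axle in the frame of rest_mid between -0.013 and 0.013 m and z of axle in the frame of rest_mid between -0.004 and 0.004 m and angle between the x axis of axle and the y axis of rest_mid, either way round below 0.06 rad and contact force between the fingers and axle below 0.05 N and linear speed of axle below 0.02 m/s), for 0.2 s.
2. the bar is fully down with its ends level, the axle still in the rests (x of axle in the frame of rest_mid between -0.005 and 0.005 m and y of axle in the frame of rest_mid between -0.013 and 0.013 m and z of axle in the frame of rest_mid between -0.004 and 0.004 m and angle between the x axis of axle and the y axis of rest_mid, either way round below 0.06 rad and value of joint bar_press above 0.265 rad and value of joint bar_skew between -0.03 and 0.03 rad), for 0.2 s.
At the end, for the whole second after the job is handed in: The axle lies at rest in both V rests of the tester (middle within 5 mm across, 13 mm along and 4 mm in height of its place, in line within 0.06 rad), let go; the bar is down to at least 0.265 of its 0.30 rad and its ends are level within 0.02 rad (5 mm between the ends) (all of step 1 and value of joint bar_press above 0.265 rad and value of joint bar_skew between -0.02 and 0.02 rad); the robot touches nothing.
It fails at once if the bar's ends go down unevenly (more than 0.04 rad, 10 mm between the ends) (value of joint bar_skew above 0.04 rad or value of joint bar_skew below -0.04 rad).
It fails at once if the axle is dropped (falls freely at more than 0.5 m/s, a drop of about 13 mm) (contact force between the fingers and axle below 0.05 N and linear speed of axle above 0.5 m/s).
It fails at once if the axle is rammed into the tester (more than 100 N) (contact force between axle and tester above 100 N).
It fails at once if the rod or the roller is moved more than 20 mm (distance of any of rod, roller from where it was at the start of the episode above 0.02 m).
It fails at once if something else on the bench is moved more than 25 mm, or the can, bottle, jar or mug is tipped over (distance of any of can, bottle, jar, mug, tape, screwdriver, wheel from where it was at the start of the episode above 0.025 m or angle between any of can, bottle, jar, mug's own z axis and vertical above 0.5 rad).
It also fails if it takes over 54 s, if anything falls off the work surface, if the arm or the gripper's body presses on something with over 40 N, if the wrist force passes 120 N, or if a joint passes its speed limit or range.

## Working session

There is one attempt and no reset: what is moved stays moved. The work goes in short steps, Python scripts to look and compute and a tool call to move; the robot and the scene stay as the last step left them, time stands still between calls to the robot, and variables do not carry over. Pictures are saved under pics/ and viewed, and the job is handed in when it is done.

Besides the shell and the picture viewer there is one more tool, called after ">>>" as name([rows], argument=value, ...), one row to a line, values as JSON. jog_arm: Moves the arm, as the interface text tells. Its arguments: {"type":"object","properties":{"series":{"type":"array","items":{"type":"array","items":{"type":"number"}}},"grip_force":{"type":"number"}},"required":["series"]}

```bash
ls; mkdir -p pics
python3 - <<'E'
from rig import *
import cv2,numpy as np
o=get_obs();print(o)
for n in("scene","top","wrist"):
    c=camera(n);np.savez(f"{n}0.npz",**c);cv2.imwrite(f"pics/{n}0.png",cv2.resize(c["img"][:,:,::-1],(800,600)))
    R=cv2.Rodrigues(np.array(c["rvec"]))[0];print(n,c["camera_matrix"],-R.T@np.array(c["tvec"]).ravel())
E
```

```text
pics
{'time': 0.0, 'q': array([ 1.00650644e+00,  5.28477560e-01,  1.43391893e+00, -2.94178089e-05,
        1.18139263e+00, -1.78481899e-01]), 'joint_velocities': array([ 0.0017963 , -0.00025499,  0.00074574,  0.00010614, -0.00083597,
       -0.00045511]), 'joint_torque': array([-9.64483988e-04, -4.40038455e+01, -1.76589561e+01,  6.30873931e-02,
        5.83639496e-02, -1.75105324e-04]), 'position': array([0.23475815, 0.57843257, 0.22155935]), 'tool_rot': array([ 0.58689938,  0.39416687, -0.39558104, -0.58625697]), 'ft_force': array([ 0.50032921, -1.03324887, -0.51167346]), 'moment': array([-0.02457467, -0.01224378,  0.02144415]), 'grip_width': 0.08676204244311675}
scene [[403.20229219   0.         256.85902931]
 [  0.         403.20229219 195.5054591 ]
 [  0.           0.           1.        ]] [1.13580669 0.81372123 0.94197754]
top [[403.31582694   0.         251.72436057]
 [  0.         403.31582694 191.36343804]
 [  0.           0.           1.        ]] [ 0.33082889 -0.02470604  1.13409316]
wrist [[284.33299137   0.         256.7344979 ]
 [  0.         284.33299137 194.38828893]
 [  0.           0.           1.        ]] [0.16564961 0.60737012 0.38186113]
```

View pics/scene0.png

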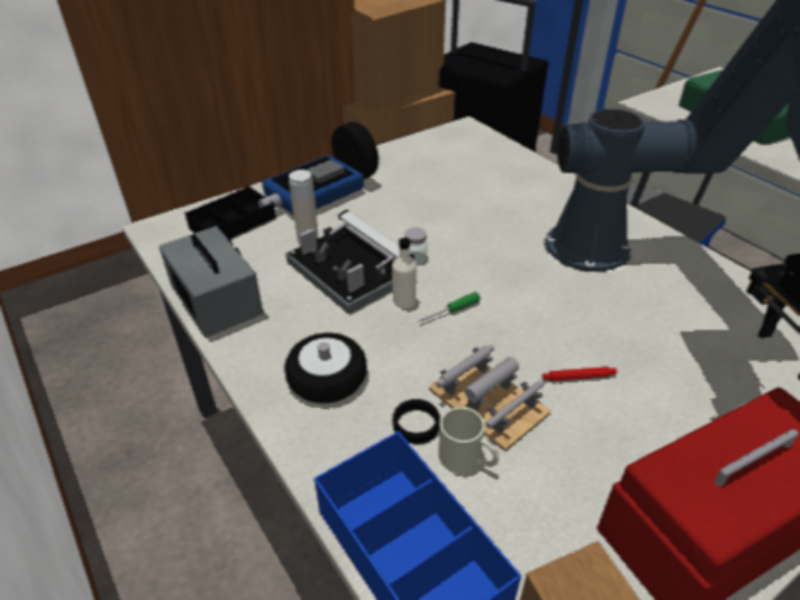

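View pics/top0.png

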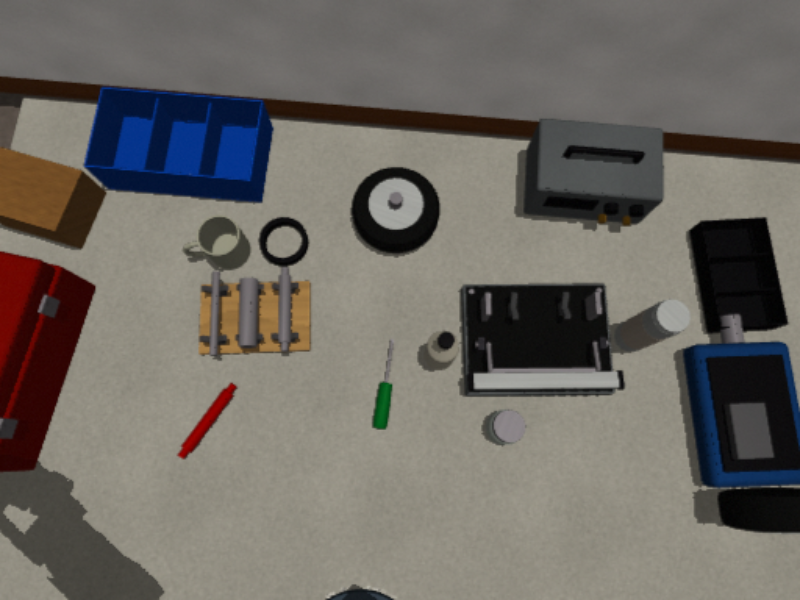

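View pics/wrist0.png

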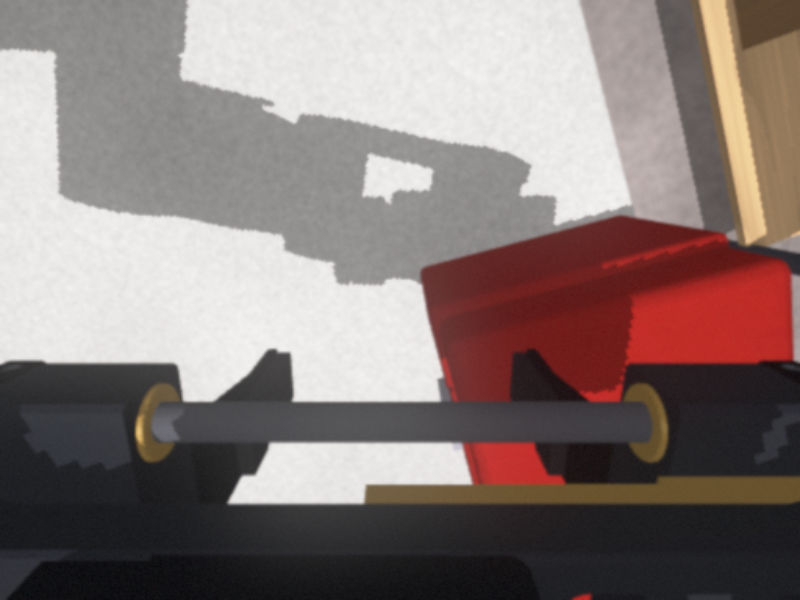

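Top view (800x600): the candidates are the left piece (215,313), the fat piece (249,311) and the right piece (285,310) in the cradle, plus the red look-alike (208,420). I'll crop the cradle to see which one is stepped.

Run:
```python
import cv2,numpy as np
t=np.load("top0.npz")["img"][:,:,::-1];s=np.load("scene0.npz")["img"][:,:,::-1]
a=cv2.resize(t[165:235,120:205],None,fx=7,fy=7,interpolation=cv2.INTER_CUBIC)[:490]
b=cv2.resize(s[215:290,265:360],None,fx=6,fy=6,interpolation=cv2.INTER_CUBIC)
cv2.imwrite("pics/ca.png",a);cv2.imwrite("pics/cb.png",b)
cv2.imwrite("pics/ct.png",cv2.resize(t[175:290,265:440],None,fx=4.5,fy=4.5,interpolation=cv2.INTER_CUBIC))
```

```text
(no output)
```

View pics/ca.png

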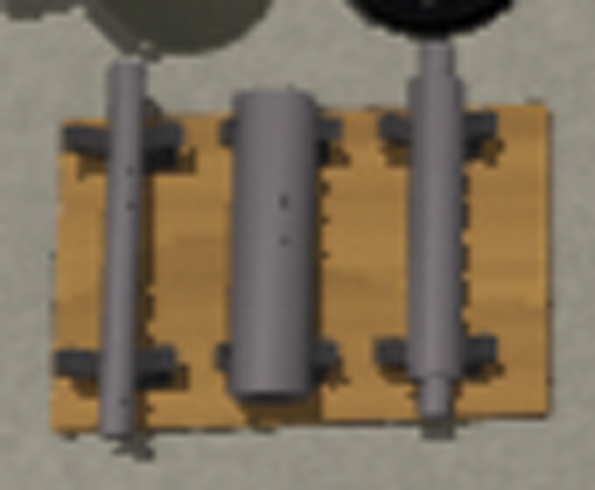

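View pics/cb.png

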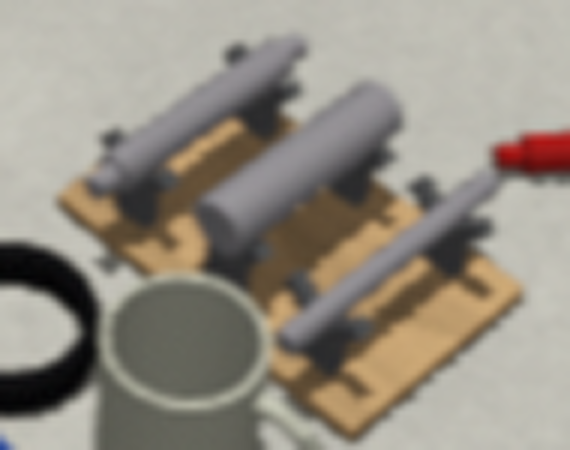

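View pics/ct.png

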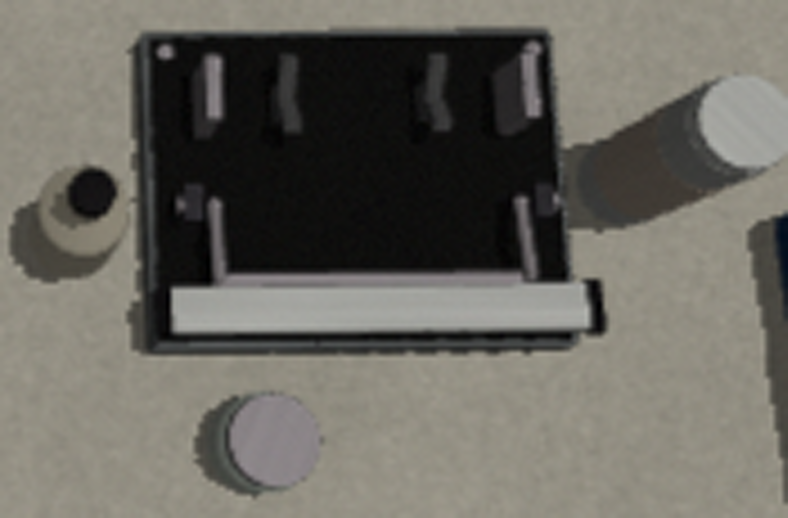

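The right-hand piece, (285,310) in the top picture, has a step at both ends, so it is the axle. The left one is the plain rod, the middle one the roller, and the red one is not meant. Next I measure the poses.

```bash
cat > h.py <<'E'
import cv2,numpy as np
from scipy.spatial.transform import Rotation as Ro
def cam(c):
    return np.array(c["camera_matrix"]),cv2.Rodrigues(np.array(c["rvec"]).ravel())[0],np.array(c["tvec"]).ravel()
def ray(c,uv,z):
    K,R,t=cam(c);uv=np.atleast_2d(uv).astype(float);n=len(uv)
    z=np.broadcast_to(z,(n,))
    d=(R.T@np.linalg.solve(K,np.c_[uv,np.ones(n)].T)).T;o=-R.T@t
    return o+d*((z-o[2])/d[:,2])[:,None]
def cloud(c):
    K,R,t=cam(c);h,w=c["depth"].shape;v,u=np.mgrid[:h,:w]
    d=c["depth"];p=np.stack([(u-K[0,2])/K[0,0]*d,(v-K[1,2])/K[1,1]*d,d],-1)
    return (p-t)@R
def proj(c,P):
    K,R,t=cam(c);p=np.atleast_2d(P)@R.T+t;p=p@K.T;return p[:,:2]/p[:,2:]
E
python3 - <<'E'
from h import *
c=dict(np.load("top0.npz"));P=cloud(c);hsv=cv2.cvtColor(c["img"],cv2.COLOR_RGB2HSV)
tbl=P[150:170,200:230,2];print("table z",np.median(tbl),tbl.std())
def reg(u0,u1,v0,v1):
    m=np.zeros(P.shape[:2],bool);m[v0:v1,u0:u1]=1;return m
# axle
m=reg(174,192,168,230)&(P[...,2]>0.05)
m[:178]&=abs(np.arange(512)-182)[None,:]<5
q=P[m];
mm=m&(P[...,2]>0.058)
q=P[mm];print("n",len(q),"z95",np.percentile(q[:,2],[50,95]))
for nm,cc in(("axle crop ends",[[436,42],[436,415]]),):
    uv=(np.array(cc)+.5)/7-.5+[120,165]; w=ray(c,uv,0.056);print(nm,w,w.mean(0),np.linalg.norm(w[0]-w[1]),np.arctan2(*(w[0]-w[1])[[1,0]]))
x=q[:,0];co=np.polyfit(x,q[:,1],1);print("depthfit dir",np.arctan(co[0]),x.min(),x.max(),np.median(q,0))
# tester base black
g=cv2.cvtColor(c["img"],cv2.COLOR_RGB2GRAY)
m=reg(290,402,178,258)&(P[...,2]>0.02)&(P[...,2]<0.2)&reg(295,400,178,258)
for zr in((.02,.04),(.06,.08),(.08,.1)):
    k=m&(P[...,2]>zr[0])&(P[...,2]<zr[1]);q=P[k];r=cv2.minAreaRect(q[:,:2].astype(np.float32));print(zr,k.sum(),r)
    if zr[0]>.05:
        n,l,st,ce=cv2.connectedComponentsWithStats(k.astype(np.uint8))
        for i in range(1,n):
            if st[i,4]>8: print("  ",st[i],P[l==i].mean(0),P[l==i].min(0),P[l==i].max(0))
E
```

```text
table z 0.0007802628552927473 0.0653621978620302
n 418 z95 [0.06472949 0.06925575]
axle crop ends [[0.63004642 0.19908568 0.056     ]
 [0.48159082 0.1790804  0.056     ]] [0.55581862 0.18908304 0.056     ] 0.1497974521064284 0.133949045603675
depthfit dir 0.2681384420504618 0.3308288918246541 0.628749133992325 [0.55234495 0.18775873 0.06472949]
(0.02, 0.04) 4845 ((0.5502217411994934, -0.27125483751296997), (0.2005772590637207, 0.28487786650657654), 6.018021583557129)
(0.06, 0.08) 1532 ((0.5389904379844666, -0.2675171196460724), (0.16832059621810913, 0.27382194995880127), 5.593347072601318)
   [327 187   4   8  28] [ 0.6090975  -0.20795873  0.06840456] [ 0.59999844 -0.21358541  0.06109407] [ 0.61799183 -0.20279078  0.07465055]
   [359 187   5   8  31] [ 0.61757039 -0.29705973  0.06681329] [ 0.60781619 -0.3028533   0.06006029] [ 0.62618544 -0.29211139  0.07438306]
   [309 189   5  15  23] [ 0.58132347 -0.15829618  0.07008118] [ 0.5688718  -0.16710223  0.06105726] [ 0.60584894 -0.15441234  0.07991196]
   [377 188   7  15  37] [ 0.6058579  -0.34391979  0.07094325] [ 0.58790077 -0.3540119
[... 454 characters left out ...]
15  0.06765791]
   [304 216   6   8  37] [ 0.52359212 -0.15573435  0.06310985] [ 0.51388814 -0.16155382  0.06007948] [ 0.53329874 -0.14733388  0.06615774]
   [ 299  221  101   29 1278] [ 0.47286392 -0.26704113  0.07084349] [ 0.44207673 -0.39907267  0.06000113] [ 0.53544732 -0.13705912  0.07923072]
(0.08, 0.1) 123 ((0.5983095169067383, -0.25422921776771545), (0.03872573748230934, 0.19799841940402985), 5.521621227264404)
   [310 187   4  15  59] [ 0.58925074 -0.16008551  0.08803175] [ 0.5699878  -0.16521213  0.08141186] [ 0.60869922 -0.15474524  0.09421579]
   [380 187   5  15  64] [ 0.60683984 -0.34700647  0.08664437] [ 0.58813836 -0.35306369  0.08044923] [ 0.62634759 -0.3410668   0.09153681]
```

```bash
cat >> h.py <<'E'
def row(o,pos,yaw):
    """row from measured pose to TCP pos, tool pointing down, tool x at world yaw (mod pi nearest)"""
    R0=Ro.from_quat(o["tool_rot"]);M=R0.as_matrix()
    best=None
    for k in(0,np.pi):
        x=np.array([np.cos(yaw+k),np.sin(yaw+k),0]);y=np.array([0,0,-1.]);z=np.cross(x,y)
        rv=(R0.inv()*Ro.from_matrix(np.c_[x,y,z])).as_rotvec()
        print("  option",np.round(rv,3))
    print("  shift mm",np.round(M.T@(np.array(pos)-o["position"])*1000,1))
E
python3 - <<'E'
from h import *
from rig import *
o=get_obs();M=Ro.from_quat(o["tool_rot"]).as_matrix();print(M.round(3),np.arctan2(M[1,0],M[0,0]))
row(o,[.556,.189,.20],.134+np.pi/2)
c=dict(np.load("top0.npz"));P=cloud(c)
m=(P[...,0]>.15)&(P[...,0]<.5)&(P[...,1]>.2)&(P[...,1]<.7);print(np.percentile(P[m][:,2],[50,90,95,98,99,99.8]))
c=dict(np.load("wrist0.npz"));K,R,t=cam(c);w=-R.T@t;print("cam in tool",M.T@(w-o["position"]),(R@M).round(2))
E
```

```text
[[ 0.376 -0.001 -0.927]
 [ 0.927 -0.001  0.376]
 [-0.002 -1.     0.   ]] 1.1850147670624114
  option [-0.001 -0.52  -0.002]
  option [ 2.000e-03  2.622e+00 -1.000e-03]
  shift mm [-240.    22.1 -444.2]
[0.00196518 0.09007325 0.13372572 0.17450579 0.18042708 0.18292978]
cam in tool [ 0.00038611 -0.16004234  0.07498286] [[ 1.   -0.    0.  ]
 [ 0.   -0.28 -0.96]
 [ 0.    0.96 -0.28]]
```

>>> jog_arm([
  [0, -40, 0, 0, 0, 0, -1],
  [-240, -40, -444, 0, -0.52, 0, 0],
  [-240, -40, -444, 0, -0.52, 0, 0],
  [-240, -40, -444, 0, -0.52, 0, 0],
  [-240, -40, -444, 0, -0.52, 0, 0],
  [-240, -40, -444, 0, -0.52, 0, 0],
  [-240, -40, -444, 0, -0.52, 0, 0],
  [-240, -40, -444, 0, -0.52, 0, 0],
  [-240, -40, -444, 0, -0.52, 0, 0],
  [-240, 0, -444, 0, -0.52, 0, 0],
  [-240, 20, -444, 0, -0.52, 0, 0],
  [-240, 20, -444, 0, -0.52, 0, 0],
  [-240, 20, -444, 0, -0.52, 0, 0],
], grip_force=25)

```text
time: 1.78
position: [0.5566, 0.19, 0.2033]
tool_rot: [0.466, 0.533, -0.532, -0.465]
ft_force: [0.4, 0.8, -0.0]
grip_width: 0.0438
```

Run:
```python
from h import *
from rig import *
o=get_obs();print(o["time"],o["position"],o["grip_width"],o["q"].round(3),o["ft_force"])
c=camera("wrist");np.savez("wrist1.npz",**c);im=c["img"][:,:,::-1].copy()
w0=np.array([.5558,.1891,.056]);d=np.array([np.cos(.134),np.sin(.134),0])
for s in(-.075,-.06,0,.06,.075):
    u=proj(c,w0+s*d)[0];cv2.circle(im,tuple(int(round(a)) for a in u),1,(0,0,255),-1);print(s,u)
cv2.imwrite("pics/w1.png",cv2.resize(im,(800,600)))
row(o,[.556,.189,.20],.134+np.pi/2)
```

```text
1.775 [0.55663141 0.18995523 0.20326606] 0.04375339220609228 [ 0.139  0.5    1.549  0.     1.092 -1.566] [ 0.42742824  0.84845393 -0.0022396 ]
-0.075 [256.03450532 111.06397764]
-0.06 [256.01908272 125.9225609 ]
0 [255.96147418 181.42434094]
0.06 [255.90965783 231.3457469 ]
0.075 [255.89750767 243.05156697]
  option [0.001 0.001 0.   ]
  option [ 0.000e+00 -3.141e+00 -2.000e-03]
  shift mm [-0.9  3.3  0.8]
```

View pics/w1.png

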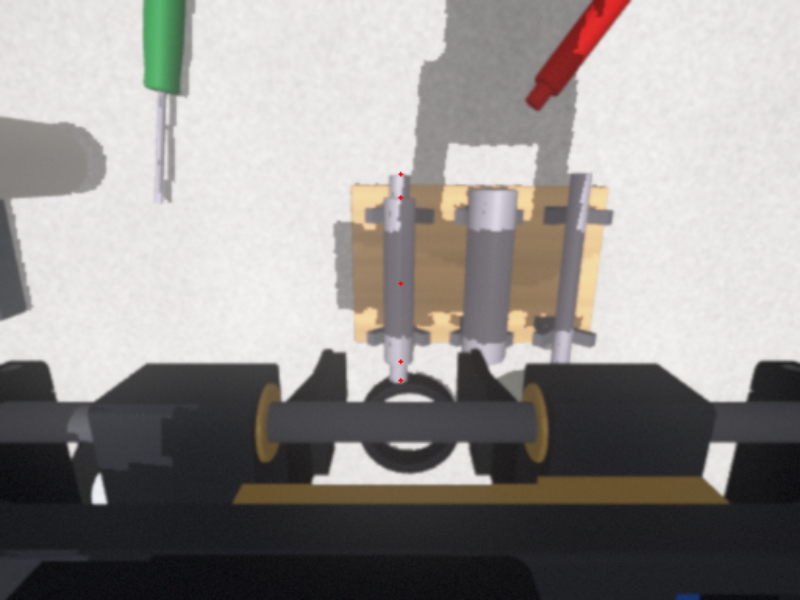

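The wrist view shows the axle at (400,280) with my projected points on it. The fingers straddle it and clear the roller at (490,270). Descending.

>>> jog_arm([
  [-1, 50, 1, 0, 0, 0, 0],
  [-1, 100, 1, 0, 0, 0, 0],
  [-1, 130, 1, 0, 0, 0, 0],
  [-1, 150, 1, 0, 0, 0, 0],
  [-1, 160, 1, 0, 0, 0, 0],
  [-1, 166, 1, 0, 0, 0, 0],
  [-1, 166, 1, 0, 0, 0, 0],
  [-1, 166, 1, 0, 0, 0, 0],
])

```text
time: 2.82
position: [0.556, 0.1886, 0.0374]
tool_rot: [0.466, 0.533, -0.532, -0.465]
ft_force: [-0.2, -0.9, 0.2]
grip_width: 0.0436
```

>>> jog_arm([
  [0, 0, 0, 0, 0, 0, 1],
  [0, 0, 0, 0, 0, 0, 1],
  [0, 0, 0, 0, 0, 0, 1],
  [0, 0, 0, 0, 0, 0, 1],
  [0, 0, 0, 0, 0, 0, 1],
  [0, 0, 0, 0, 0, 0, 1],
])

```text
time: 3.58
position: [0.5555, 0.1878, 0.0367]
tool_rot: [-0.466, -0.532, 0.533, 0.465]
ft_force: [0.3, -5.6, 2.6]
grip_width: 0.0213
```

>>> jog_arm([
  [0, -10, 0, 0, 0, 0, 1],
  [0, -30, 0, 0, 0, 0, 1],
  [0, -70, 0, 0, 0, 0, 1],
  [0, -110, 0, 0, 0, 0, 1],
  [0, -150, 0, 0, 0, 0, 1],
  [0, -190, 0, 0, 0, 0, 1],
  [0, -223, 0, 0, 0, 0, 1],
  [0, -223, 0, 0, 0, 0, 1],
  [0, -223, 0, 0, 0, 0, 1],
], grip_force=40)

```text
time: 4.7
position: [0.5536, 0.1887, 0.2577]
tool_rot: [-0.464, -0.532, 0.533, 0.466]
ft_force: [0.3, 0.3, -3.9]
grip_width: 0.021
```

Run:
```python
from h import *
from rig import *
o=get_obs();print(o["time"],o["position"],o["grip_width"],o["q"].round(3),o["ft_force"])
c=camera("wrist");im=c["img"][:,:,::-1].copy()
cv2.imwrite("pics/w2.png",cv2.resize(im,(800,600)))
row(o,[.5983,-.2537,.26],.098)
```

```text
4.7 [0.55360882 0.18873465 0.25766938] 0.020980451258794327 [ 1.370e-01  4.360e-01  1.492e+00  1.000e-03  1.217e+00 -1.568e+00] [ 0.27914327  0.30120786 -3.89414899]
  option [-0.004  1.607 -0.003]
  option [-0.003 -1.534  0.004]
  shift mm [-444.4   -2.5   15.1]
```

View pics/w2.png

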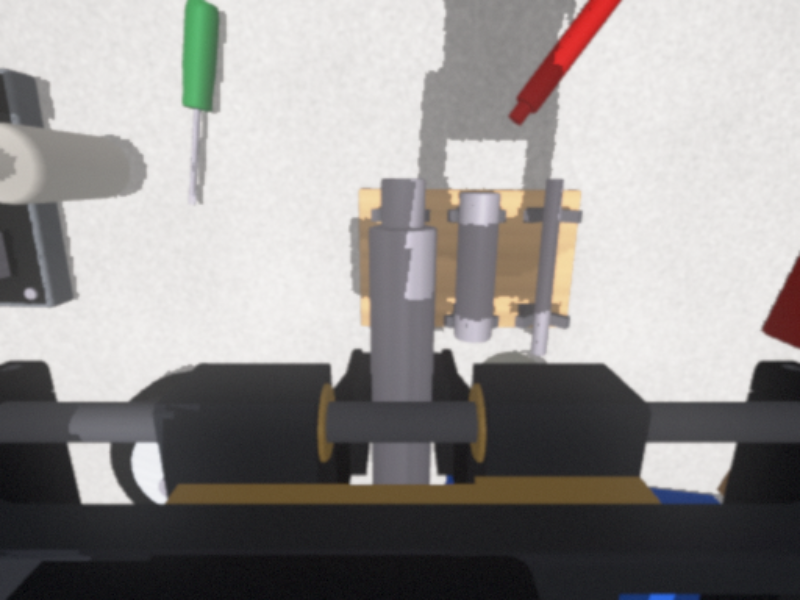

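>>> jog_arm([
  [-50, -4, 2, 0, 0.17, 0, 1],
  [-100, -4, 4, 0, 0.35, 0, 1],
  [-150, -4, 6, 0, 0.53, 0, 1],
  [-200, -4, 8, 0, 0.71, 0, 1],
  [-250, -4, 9, 0, 0.89, 0, 1],
  [-300, -4, 11, 0, 1.07, 0, 1],
  [-350, -4, 13, 0, 1.25, 0, 1],
  [-400, -3, 14, 0, 1.43, 0, 1],
  [-430, -3, 15, 0, 1.56, 0, 1],
  [-444, -2, 15, -0.004, 1.607, -0.003, 1],
  [-444, -2, 15, -0.004, 1.607, -0.003, 1],
  [-444, -2, 15, -0.004, 1.607, -0.003, 1],
  [-444, -2, 15, -0.004, 1.607, -0.003, 1],
])

```text
time: 6.38
position: [0.5999, -0.2518, 0.2616]
tool_rot: [-0.706, -0.037, 0.034, 0.706]
ft_force: [-0.4, -0.6, -4.3]
grip_width: 0.0211
```

Run:
```python
from h import *
from rig import *
o=get_obs();print(o["time"],o["position"],o["grip_width"],o["q"].round(3),o["ft_force"])
M=Ro.from_quat(o["tool_rot"]).as_matrix()
c=camera("wrist");np.savez("wrist3.npz",**c);im=c["img"][:,:,::-1].copy()
cs=camera("scene");np.savez("scene3.npz",**cs)
ct=camera("top");np.savez("top3.npz",**ct)
y=.098;T=lambda p:np.array([.5983,-.2537,0])+np.array([[np.cos(y),-np.sin(y),0],[np.sin(y),np.cos(y),0],[0,0,1]])@(np.array(p)-[.045,0,0])
for p in([.045,-.05,.054],[.045,-.04,.054],[.025,-.089,.088],[.065,-.089,.088],[.045,.05,.054],[.045,.04,.054],[.025,.089,.088],[.065,.089,.088],[-.085,0,.073]):
    for cc,i2 in((c,im),):
        u=proj(cc,T(p))[0];cv2.circle(i2,tuple(int(round(a)) for a in u),1,(0,0,255),-1)
s=cs["img"][:,:,::-1].copy();t=ct["img"][:,:,::-1].copy()
for z in(-.075,-.06,.06,.075):
    w=o["position"]+M@[0,-.019,z];print(z,w)
    for cc,i2 in((c,im),(cs,s),(ct,t)):
        u=proj(cc,w)[0];cv2.circle(i2,tuple(int(round(a)) for a in u),1,(0,255,0),-1)
cv2.imwrite("pics/w3.png",cv2.resize(im,(800,600)))
cv2.imwrite("pics/s3.png",cv2.resize(s[60:220,160:320],None,fx=3.7,fy=3.7,interpolation=cv2.INTER_CUBIC))
cv2.imwrite("pics/t3.png",cv2.resize(t[150:280,260:430],None,fx=4,fy=4,interpolation=cv2.INTER_CUBIC))
row(o,[.5983,-.2537,.26],.098)
```

```text
6.375 [ 0.59987026 -0.25184502  0.2616036 ] 0.021095097020194426 [-0.57   0.524  1.323  0.003  1.292 -0.671] [-0.37700272 -0.61191413 -4.28661665]
-0.075 [ 0.60730301 -0.32647825  0.28059401]
-0.06 [ 0.60580082 -0.31155366  0.28059589]
0.06 [ 0.59378329 -0.19215693  0.28061099]
0.075 [ 0.5922811  -0.17723234  0.28061287]
  option [-0.     0.002  0.004]
  option [ 0.007 -3.139  0.   ]
  shift mm [-1.8  1.6 -1.7]
```

View pics/w3.png

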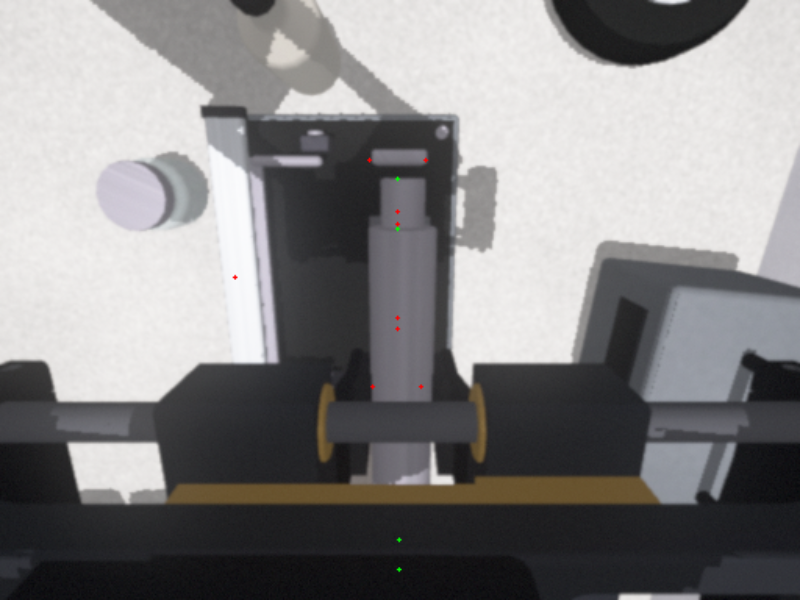

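View pics/s3.png

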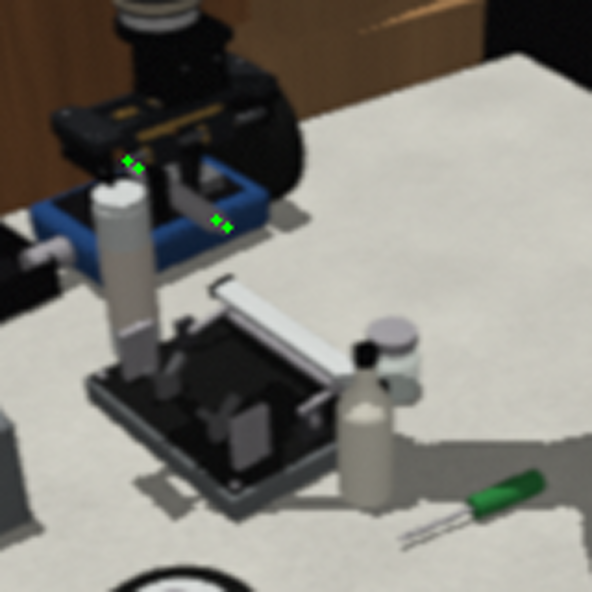

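View pics/t3.png

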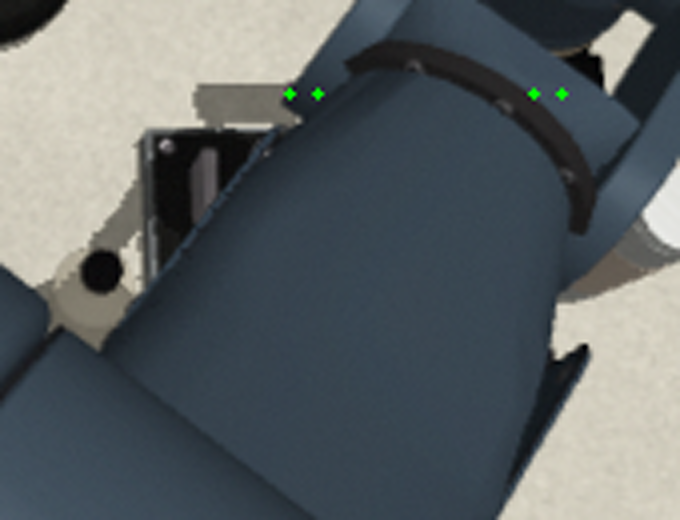

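The wrist view shows the axle over the tester with its end at (402,180). The cheek at (400,157) is within about 1 px of prediction, and so is the tilt. Lowering.

>>> jog_arm([
  [-2, 40, -2, 0, 0.002, 0.004, 1],
  [-2, 80, -2, 0, 0.002, 0.004, 1],
  [-2, 120, -2, 0, 0.002, 0.004, 1],
  [-2, 150, -2, 0, 0.002, 0.004, 1],
  [-2, 170, -2, 0, 0.002, 0.004, 1],
  [-2, 180, -2, 0, 0.002, 0.004, 1],
  [-2, 186, -2, 0, 0.002, 0.004, 1],
  [-2, 186, -2, 0, 0.002, 0.004, 1],
  [-2, 186, -2, 0, 0.002, 0.004, 1],
])

```text
time: 7.65
position: [0.5996, -0.2561, 0.0765]
tool_rot: [0.707, 0.035, -0.033, -0.706]
ft_force: [1.2, -0.1, -4.7]
grip_width: 0.0211
```

Run:
```python
from h import *
from rig import *
o=get_obs();print(o["time"],o["position"],o["grip_width"],o["ft_force"])
c=camera("wrist");im=c["img"][:,:,::-1].copy()
cv2.imwrite("pics/w4.png",cv2.resize(im,(800,600)))
cs=camera("scene");s=cs["img"][:,:,::-1]
cv2.imwrite("pics/s4.png",cv2.resize(s[60:220,160:320],None,fx=3.7,fy=3.7,interpolation=cv2.INTER_CUBIC))
row(o,[.5983,-.2537,.051],.098)
```

```text
7.65 [ 0.59958392 -0.25608222  0.07654418] 0.021076589212192815 [ 1.1816357  -0.09959333 -4.71607786]
  option [ 0.002 -0.002  0.002]
  option [-3.00e-03  3.14e+00  3.00e-03]
  shift mm [-1.1 25.5  2.5]
```

View pics/w4.png

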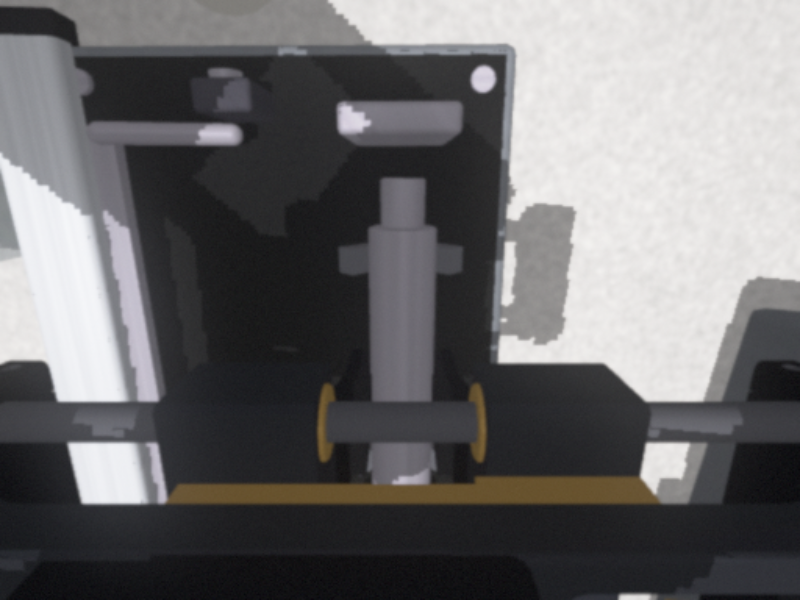

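View pics/s4.png

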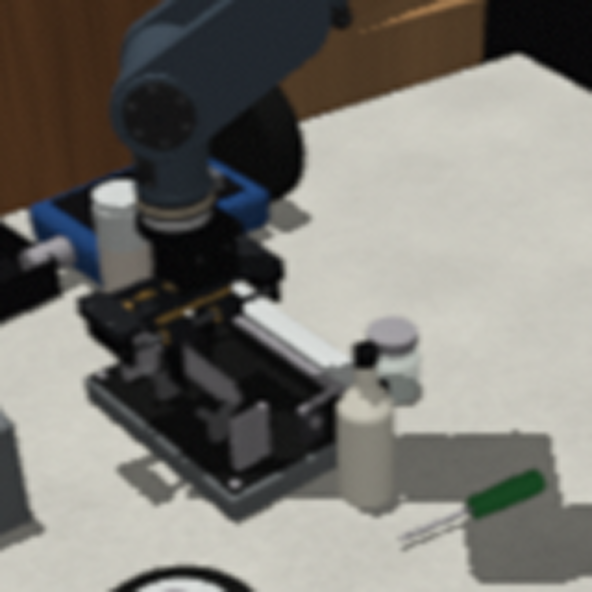

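>>> jog_arm([
  [-1, 5, 2, 0, 0, 0, 1],
  [-1, 10, 2, 0, 0, 0, 1],
  [-1, 14, 2, 0, 0, 0, 1],
  [-1, 17, 2, 0, 0, 0, 1],
  [-1, 20, 2, 0, 0, 0, 1],
  [-1, 22, 2, 0, 0, 0, 1],
  [-1, 23, 2, 0, 0, 0, 1],
  [-1, 24, 2, 0, 0, 0, 1],
  [-1, 24, 2, 0, 0, 0, 1],
  [-1, 24, 2, 0, 0, 0, 1],
])

```text
time: 9.0
position: [0.5985, -0.2541, 0.052]
tool_rot: [0.707, 0.035, -0.033, -0.706]
ft_force: [0.7, 0.3, -1.6]
grip_width: 0.0207
```

>>> jog_arm([
  [0, 0.5, 0, 0, 0, 0, 1],
  [0, 1, 0, 0, 0, 0, 1],
  [0, 1, 0, 0, 0, 0, 1],
])

```text
time: 9.38
position: [0.5988, -0.2542, 0.0516]
tool_rot: [0.707, 0.035, -0.033, -0.706]
ft_force: [2.2, 2.0, 5.4]
grip_width: 0.0211
```

Contact is confirmed: the vertical force went from -4.5 to +5.4 N. Releasing.

>>> jog_arm([
  [0, 0, 0, 0, 0, 0, 1],
  [0, 0, 0, 0, 0, 0, 0.45],
  [0, 0, 0, 0, 0, 0, 0.3],
  [0, 0, 0, 0, 0, 0, 0.0],
  [0, 0, 0, 0, 0, 0, -0.1],
  [0, 0, 0, 0, 0, 0, -0.1],
], grip_force=10)

```text
time: 10.12
position: [0.5973, -0.2538, 0.0502]
tool_rot: [0.706, 0.034, -0.034, -0.706]
ft_force: [-0.4, 0.1, -0.3]
grip_width: 0.0463
```

>>> jog_arm([
  [0, -10, 0, 0, 0, 0, -0.1],
  [0, -30, 0, 0, 0, 0, -0.1],
  [0, -60, 0, 0, 0, 0, -0.1],
  [0, -100, 0, 0, 0, 0, -0.1],
  [0, -140, 0, 0, 0, 0, -0.1],
  [0, -140, 0, 0, 0, 0, -0.1],
  [0, -140, 0, 0, 0, 0, -0.1],
])

```text
time: 11.0
position: [0.5974, -0.2536, 0.1914]
tool_rot: [0.707, 0.034, -0.034, -0.706]
ft_force: [-0.4, 0.2, -0.0]
grip_width: 0.048
```

Run:
```python
from h import *
from rig import *
o=get_obs();print(o["time"],o["position"],o["grip_width"],o["ft_force"])
c=camera("wrist");np.savez("wrist5.npz",**c);im=c["img"][:,:,::-1].copy()
w0=np.array([.5983,-.2537,.07]);d=np.array([-np.sin(.098),np.cos(.098),0])
for s in(0,.06,.075,.089):
    u=proj(c,w0+s*d)[0];cv2.circle(im,tuple(int(round(a)) for a in u),1,(0,0,255),-1)
cv2.imwrite("pics/w5.png",cv2.resize(im,(800,600)))
cs=camera("scene");s=cs["img"][:,:,::-1]
cv2.imwrite("pics/s5.png",cv2.resize(s[60:220,160:320],None,fx=3.7,fy=3.7,interpolation=cv2.INTER_CUBIC))
```

```text
11.0 [ 0.59742013 -0.25359979  0.1913527 ] 0.047971015407253695 [-0.4300355   0.24038494 -0.01560323]
```

View pics/w5.png

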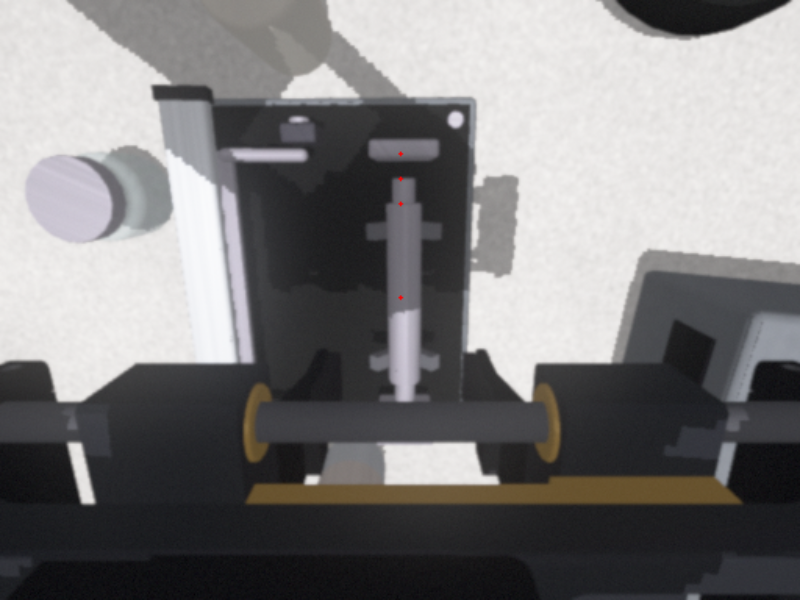

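View pics/s5.png

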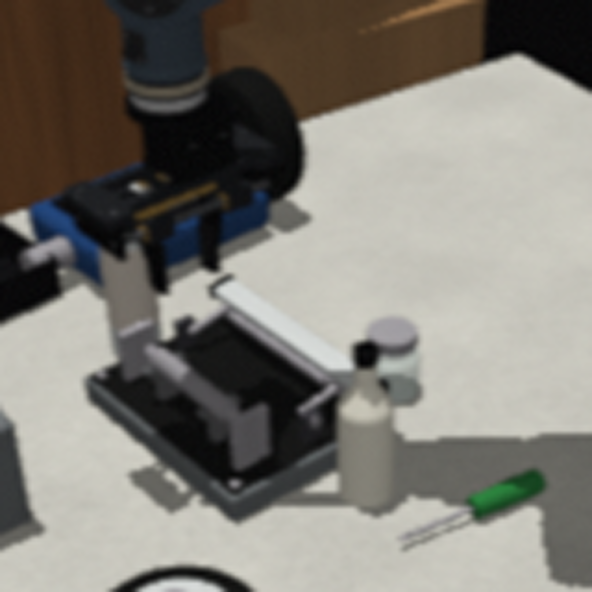

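The axle is seated: its end at (403,179) agrees with the predicted point within about 2 px, and the V rests sit symmetrically on both sides. Now the bar.

Run:
```python
from h import *
from rig import *
o=get_obs()
c=dict(np.load("top0.npz"));g=cv2.cvtColor(c["img"],cv2.COLOR_RGB2GRAY);P=cloud(c)
m=np.zeros(g.shape,np.uint8);m[232:252,296:402]=1;m&=((P[...,2]>.058)&(g>130)).astype(np.uint8)
r=cv2.minAreaRect(np.argwhere(m)[:,::-1].astype(np.float32));print(r)
q=P[m>0];print("z",np.percentile(q[:,2],[10,50,90]))
b=cv2.boxPoints(r);
for z in(.07,.073):
  w=ray(c,b,z);print(w.round(4),w.mean(0))
y=.098
print("pred",np.array([.5983,-.2537])-.13*np.array([np.cos(y),np.sin(y)]))
row(o,[.469,-.2664,.19],.098)
```

```text
((348.9813232421875, 241.76544189453125), (11.862274169921875, 92.01972961425781), 89.13194274902344)
z [0.06962783 0.07240523 0.07506971]
[[ 0.4759 -0.1465  0.07  ]
 [ 0.5023 -0.3885  0.07  ]
 [ 0.471  -0.3893  0.07  ]
 [ 0.4449 -0.149   0.07  ]] [ 0.47354817 -0.26831177  0.07      ]
[[ 0.4755 -0.1462  0.073 ]
 [ 0.5018 -0.3875  0.073 ]
 [ 0.4707 -0.3883  0.073 ]
 [ 0.4445 -0.1486  0.073 ]] [ 0.4731458  -0.26762497  0.073     ]
pred [ 0.46892376 -0.26641962]
  option [-0.001 -0.002 -0.001]
  option [ 2.00e-03  3.14e+00 -1.00e-03]
  shift mm [-128.5   -0.2   -0.9]
```

>>> jog_arm([
  [-60, 0, -1, 0, 0, 0, 1],
  [-110, 0, -1, 0, 0, 0, 1],
  [-128, 0, -1, 0, 0, 0, 1],
  [-128, 0, -1, 0, 0, 0, 1],
  [-128, 0, -1, 0, 0, 0, 1],
  [-128, 40, -1, 0, 0, 0, 1],
  [-128, 75, -1, 0, 0, 0, 1],
  [-128, 95, -1, 0, 0, 0, 1],
  [-128, 105, -1, 0, 0, 0, 1],
  [-128, 105, -1, 0, 0, 0, 1],
  [-128, 105, -1, 0, 0, 0, 1],
])

```text
time: 12.48
position: [0.4713, -0.2675, 0.0862]
tool_rot: [0.707, 0.035, -0.033, -0.706]
ft_force: [-0.6, -0.7, 0.0]
grip_width: 0.0006
```

Run:
```python
from h import *
from rig import *
o=get_obs();print(o["time"],o["position"],o["grip_width"],o["ft_force"])
c=camera("wrist");im=c["img"][:,:,::-1].copy()
cv2.imwrite("pics/w6.png",cv2.resize(im,(800,600)))
cs=camera("scene");s=cs["img"][:,:,::-1]
cv2.imwrite("pics/s6.png",cv2.resize(s[60:220,160:320],None,fx=3.7,fy=3.7,interpolation=cv2.INTER_CUBIC))
row(o,[.470,-.267,.07],.098)
```

```text
12.475 [ 0.47134903 -0.26753936  0.0861989 ] 0.0005839980080995185 [-0.59798305 -0.70096973  0.0128936 ]
  option [ 0.002 -0.002  0.002]
  option [-3.00e-03  3.14e+00  3.00e-03]
  shift mm [-1.3 16.2  0.7]
```

View pics/w6.png

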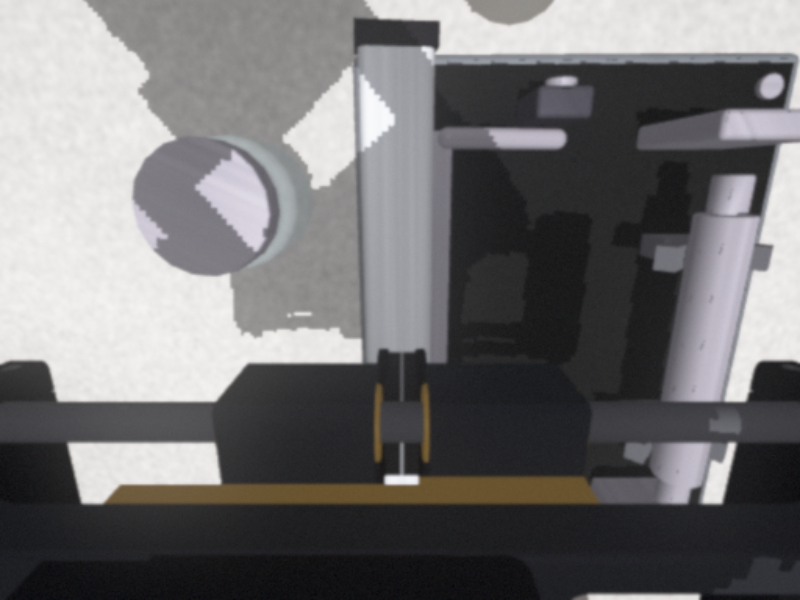

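View pics/s6.png

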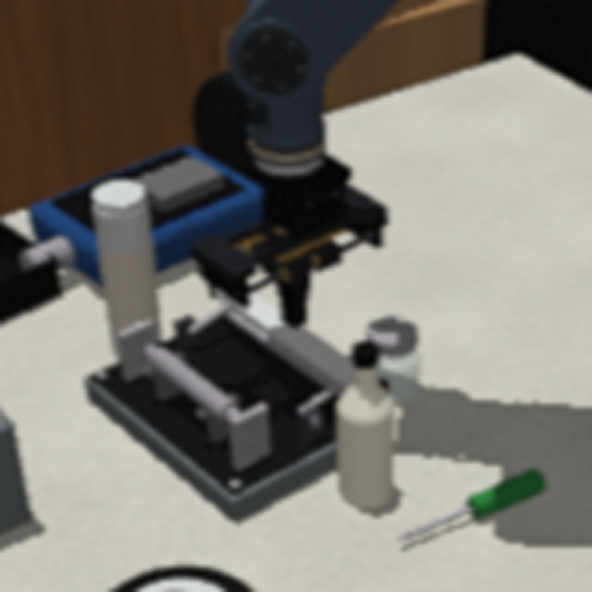

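The fingers are centred on the bar at (402,400). Pressing in stages.

>>> jog_arm([
  [-1, 8, 0, 0, 0, 0, 1],
  [-1, 13, 0, 0, 0, 0, 1],
  [-1, 16, 0, 0, 0, 0, 1],
  [-1, 19, 0, 0, 0, 0, 1],
  [-1, 22, 0, 0, 0, 0, 1],
  [-1, 22, 0, 0, 0, 0, 1],
])

```text
time: 13.32
position: [0.4678, -0.2672, 0.0636]
tool_rot: [-0.706, -0.033, 0.035, 0.706]
ft_force: [-3.9, -0.7, 5.3]
grip_width: 0.0002
```

>>> jog_arm([
  [0, 2, 0, 0, 0, 0, 1],
  [0, 4, 0, 0, 0, 0, 1],
  [0, 6, 0, 0, 0, 0, 1],
  [0, 7, 0, 0, 0, 0, 1],
  [0, 7, 0, 0, 0, 0, 1],
])

```text
time: 13.95
position: [0.4674, -0.2673, 0.0568]
tool_rot: [-0.706, -0.033, 0.035, 0.706]
ft_force: [-5.6, -2.2, 7.7]
grip_width: 0.0007
```

>>> jog_arm([
  [0, 1, 0, 0, 0, 0, 1],
  [0, 1.5, 0, 0, 0, 0, 1],
  [0, 1.5, 0, 0, 0, 0, 1],
])

```text
time: 14.32
position: [0.4674, -0.2672, 0.0553]
tool_rot: [-0.706, -0.033, 0.036, 0.706]
ft_force: [-5.4, -1.6, 7.3]
grip_width: 0.0006
```

```bash
cat > look.py <<'E'
from h import *
from rig import *
import sys
n=sys.argv[1]
o=get_obs();print(o["time"],o["position"],o["ft_force"],o["moment"])
c=camera("wrist");cv2.imwrite(f"pics/w{n}.png",cv2.resize(c["img"][:,:,::-1],(800,600)))
cs=camera("scene");np.savez(f"scene{n}.npz",**cs);s=cs["img"][:,:,::-1]
cv2.imwrite(f"pics/s{n}.png",cv2.resize(s[110:220,180:300],None,fx=5,fy=5,interpolation=cv2.INTER_CUBIC))
E
python3 look.py 7
```

```text
14.325 [ 0.4673527  -0.26724717  0.05530401] [-5.40772205 -1.612808    7.28905818] [-0.39395501  1.08863119 -0.02745143]
```

View pics/s7.png

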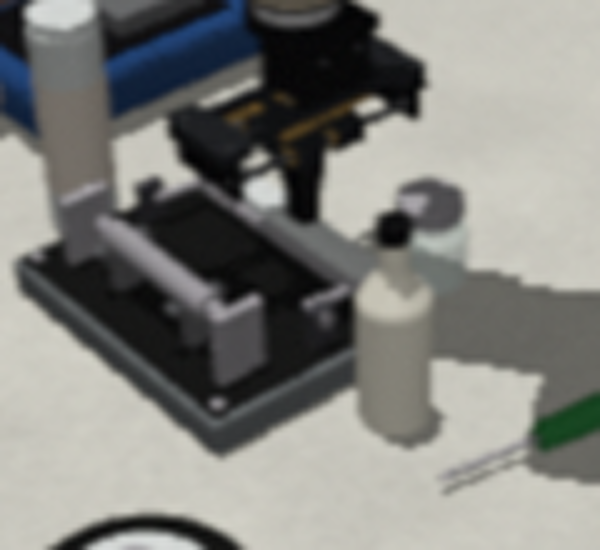

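Still about 7 N, so the bar is not on its stop yet. Continuing.

>>> jog_arm([
  [0, 0.7, 0, 0, 0, 0, 1],
  [0, 1.5, 0, 0, 0, 0, 1],
  [0, 1.5, 0, 0, 0, 0, 1],
])

```text
time: 14.8
position: [0.4674, -0.2672, 0.0542]
tool_rot: [-0.706, -0.033, 0.036, 0.706]
ft_force: [-6.1, -1.8, 10.0]
grip_width: 0.0005
```

>>> jog_arm([
  [0, 0.5, 0, 0, 0, 0, 1],
  [0, 1, 0, 0, 0, 0, 1],
  [0, 1, 0, 0, 0, 0, 1],
])

```text
time: 15.18
position: [0.4674, -0.2673, 0.0539]
tool_rot: [0.706, 0.033, -0.035, -0.706]
ft_force: [-8.2, -0.7, 16.8]
grip_width: 0.0005
```

The force rose to 17 N with almost no further travel, so the bar is on its stop. Lifting off and checking.

>>> jog_arm([
  [0, -1, 0, 0, 0, 0, 1],
  [0, -5, 0, 0, 0, 0, 1],
  [0, -20, 0, 0, 0, 0, 1],
  [0, -60, 0, 0, 0, 0, 1],
  [0, -110, 0, 0, 0, 0, 1],
  [0, -150, 0, 0, 0, 0, 1],
  [20, -180, 0, 0, 0, 0, 1],
  [20, -180, 0, 0, 0, 0, 1],
  [20, -180, 0, 0, 0, 0, 1],
])

```text
time: 16.3
position: [0.4883, -0.2644, 0.2317]
tool_rot: [-0.706, -0.034, 0.035, 0.707]
ft_force: [-0.4, 0.9, -0.2]
grip_width: 0.0005
```

```bash
python3 look.py 8
python3 - <<'E'
from h import *
from rig import *
c=camera("wrist");np.savez("wrist8.npz",**c);P=cloud(c);g=cv2.cvtColor(c["img"],cv2.COLOR_RGB2GRAY)
# tester frame
y=.098;Q=P-[.5983,-.2537,0];X=Q[...,0]*np.cos(y)+Q[...,1]*np.sin(y)+.045;Y=-Q[...,0]*np.sin(y)+Q[...,1]*np.cos(y)
m=(abs(X+.087)<.008)&(abs(Y)<.12)&(P[...,2]<.09)&(P[...,2]>.035)
for lo in np.arange(-.12,.12,.02):
    k=m&(Y>lo)&(Y<lo+.02)
    if k.sum()>10: print(round(lo+.01,2),k.sum(),np.median(P[k][:,2]))
m=(abs(Y)<.1)&(abs(X+.085)<.022)&(P[...,2]>.03)
q=np.c_[X[m],Y[m],P[m][:,2]];print("slope x",np.polyfit(q[:,0],q[:,2],1))
E
```

```text
16.3 [ 0.48833377 -0.26439406  0.23172264] [-0.41458717  0.8900619  -0.24197935] [-0.05752968  0.07610185  0.00345117]
-0.07 68 0.04989284316686192
-0.05 173 0.05066785530398216
-0.03 189 0.05049282908059974
-0.01 205 0.050691969868731986
0.01 206 0.05073952905692963
0.03 231 0.05069141920975399
0.05 218 0.0507670403146977
0.07 247 0.05074574900301795
0.09 261 0.05099663089628128
0.11 278 0.05092776350500986
slope x [-0.62927748  0.2405296 ]
```

View pics/w8.png

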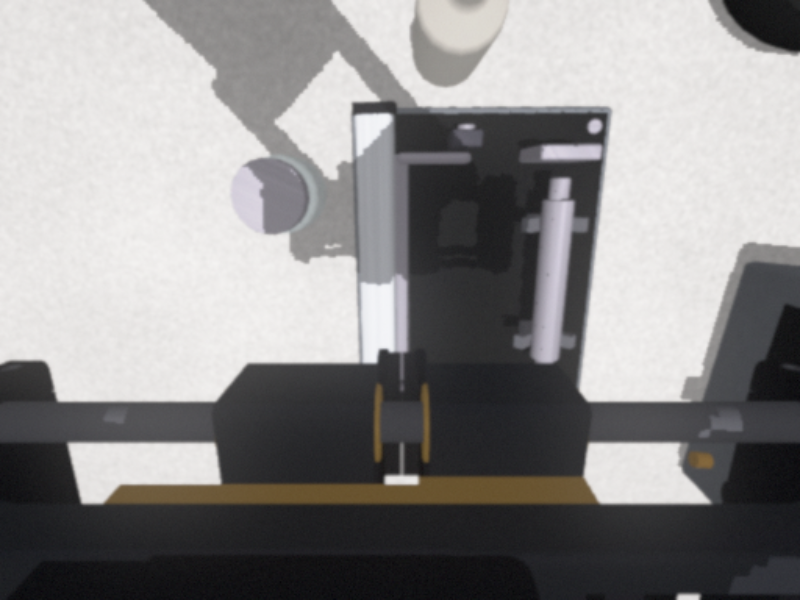

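View pics/s8.png

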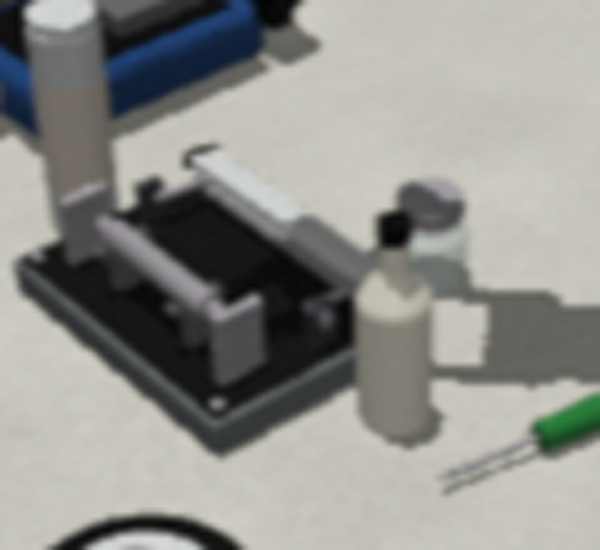

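Run:
```python
from h import *
c=dict(np.load("wrist8.npz"));P=cloud(c)
y=.098;Q=P-[.5983,-.2537,0];X=Q[...,0]*np.cos(y)+Q[...,1]*np.sin(y)+.045;Y=-Q[...,0]*np.sin(y)+Q[...,1]*np.cos(y);Z=P[...,2]
m=(Y>-.03)&(Y<.11)&(abs(X+.087)<.011)&(Z>.04)&(Z<.065)
q=np.c_[X[m],Y[m],Z[m]];A=np.c_[q[:,:2],np.ones(len(q))];k,*_=np.linalg.lstsq(A,q[:,2],rcond=None);print("press angle",np.arctan(k[0]),"skew",np.arctan(k[1]),"res",(A@k-q[:,2]).std())
t=(abs(Y)<.06)&(abs(X-.045)<.012)&(Z>.06);print("axle top z",np.percentile(Z[t],[50,95]))
t=(Y>-.06)&(Y<.08)&(abs(X-.045)<.015)&(Z>.072);f=np.polyfit(Y[t],X[t],1);print("axle x",f)
```

```text
press angle 0.18595684592450226 skew 0.001548051616474571 res 0.0007637344325531593
axle top z [0.07702783 0.07922757]
axle x [-0.00075781  0.04537672]
```

Run:
```python
from h import *
for n in("wrist8","wrist5"):
    c=dict(np.load(n+".npz"));P=cloud(c)
    y=.098;Q=P-[.5983,-.2537,0];X=Q[...,0]*np.cos(y)+Q[...,1]*np.sin(y)+.045;Y=-Q[...,0]*np.sin(y)+Q[...,1]*np.cos(y);Z=P[...,2]
    print(n)
    for lo in np.arange(-.110,-.06,.003):
        m=(Y>.0)&(Y<.10)&(X>lo)&(X<lo+.003)&(Z>.036)
        if m.sum()>5:print(round(lo+.0015,4),m.sum(),np.percentile(Z[m],[20,50,80]).round(4))
```

```text
wrist8
-0.1085 1269 [0.3172 0.3375 0.3437]
-0.1055 1227 [0.317  0.3372 0.3436]
-0.1025 1247 [0.3175 0.3376 0.344 ]
-0.0995 1028 [0.3321 0.3396 0.3444]
-0.0965 1823 [0.3185 0.3267 0.3415]
-0.0935 2008 [0.3179 0.3235 0.3409]
-0.0905 2001 [0.3178 0.3235 0.3411]
-0.0875 2004 [0.3176 0.3236 0.3411]
-0.0845 1999 [0.3178 0.3234 0.3409]
-0.0815 1957 [0.3166 0.3232 0.3404]
-0.0785 2023 [0.3174 0.3235 0.3424]
-0.0755 2027 [0.3171 0.3235 0.3421]
-0.0725 2098 [0.313  0.3233 0.3413]
-0.0695 2221 [0.2838 0.3226 0.3407]
-0.0665 1609 [0.2653 0.3327 0.3439]
-0.0635 2416 [0.3146 0.3403 0.3912]
-0.0605 2001 [0.3013 0.3239 0.3422]
wrist5
-0.0965 104 [0.0696 0.0702 0.0709]
-0.0935 320 [0.0704 0.071  0.0717]
-0.0905 336 [0.0702 0.0709 0.0715]
-0.0875 334 [0.0698 0.0705 0.0711]
-0.0845 341 [0.0695 0.0701 0.0708]
-0.0815 337 [0.0691 0.0698 0.0704]
-0.0785 330 [0.0688 0.0694 0.07  ]
-0.0755 338 [0.0685 0.0691 0.0698]
-0.0725 347 [0.068  0.0687 0.0693]
-0.0695 682 [0.0585 0.064  0.0675]
-0.0665 250 [0.0577 0.0582 0.0589]
-0.0635 270 [0.0577 0.0584 0.059 ]
-0.0605 256 [0.054  0.0565 0.0588]
```

The slope change between the two views is 0.186 + 0.115 = 0.30 rad and the bar dropped about 19.5 mm, so it is fully down and level. Handing in.

```bash
python3 -c "
from rig import *
print(hand_in())"
```

```text
the job is handed in; nothing more can be done
None
```

I moved the stepped axle from the cradle's right-hand lane (top view) into the tester's V rests and let go. I then pressed the bar at its middle onto its stop, backed off clear of everything, and handed in at about 16.5 s. The hand-in gives no verdict.

**Axle:**
- In the last picture it lies in both rests between the cheeks.
- Measured across, it is 0.4 mm off its place and less than 0.001 rad out of line.
- Its top reads about 79 mm against the expected 81 mm, within the roughly 2 mm camera calibration.

**Bar:**
- It dropped about 19.5 mm. The pressing force rose to 17 N with almost no further travel, so it was on its stop.
- The ends are level, with a skew of about 0.002 rad.

**One check disagreed:** the bar's press angle, read directly from the depth image, came out at 0.19 rad instead of 0.30. The same reading with the bar up was about −0.115 rad, so that camera's depth reading is probably tilted. The change between the two is 0.30 rad, which fits the drop and the force.

In the pictures taken along the way nothing else appeared to have moved. I took no final picture of the cradle area after lifting the axle out.

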